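# Rock the tube block out of the dry-block heater

## Task

The aluminium tube block sits tight in the well of the white dry-block heater, its foot held down by a spring clip at each end. Take it by its orange handle and, rather than pulling it straight out, rock it side to side along its length: first tip its left end (seen from the robot) up out of its clip while the right end stays seated, then rock it the other way until the right end is free too and clearly the higher one. Lift it out and finish while holding it still and level, a few centimetres clear above the well, leaving the things around undisturbed.

Things in the scene. Friction and masses are not known exactly. Their poses are not given: they have to be found in the camera images.
- handle (a point): centre of the block's orange grip, 116 mm above the block's underside: an upright rounded plate 16 mm thick (x), 34 mm wide (y), 48 mm high, on a steel stem 10 x 22 mm, 43 mm long. Axes of the block: y along its length (rock this way), x across, z up
- foot_left (a point): middle of the lower end edge of the loose block, at its +y end (the robot's left), 52 mm from its middle; 46 mm above the worktop when seated. The aluminium block (about 0.4 kg) is 54 (x) by 92 (y) by 46 mm high; its foot plate at the bottom is 56 (x) by 104 (y) by 4 mm thick, so stands out 6 mm at both ends. Axes as the block
- foot_right (a point): the same at the block's -y end
- heater: white dry-block heater, fixed, 112 (x) by 176 (y) by 70 mm high, with a grey control panel with display and knob on its -x side (16 mm further out with the knob). Origin at the underside, below the centre of the well; axes level, parallel to those of the seated block
- well (a point): centre of the well's mouth, level with the rim, 70 mm above the worktop. The well is 60 (x) by 108 mm (y), 24 mm deep, floor 46 mm above the worktop: the foot plate has 2 mm of play on every side. The block can tip about 0.2 rad about either lower end edge before its body meets the rim
- petri_dish: bystander: closed petri dish with pink filling, 91 mm across, 17 mm high, loose; origin at the centre of its underside
- red_marker: bystander: white felt marker with red cap, 136 mm long (y), 18 mm thick, lying loose; origin at its middle, underside
- bottle: bystander: brown reagent bottle with black screw cap, 54 mm across, 104 mm high, loose; origin at the centre of its underside
- timer: bystander: small white bench timer, 70 x 64 x 17 mm, loose; origin at the centre of its underside
- clip_left (a joint): sprung clip in the well's +y end wall; value in m, 0 at rest, grows as it is pushed outward (to 0.006; spring 13 N at rest, 2000 N/m). Its smooth round nose, radius 4 mm, 22 mm wide, axis 7.9 mm above the well floor, reaches about 2 mm over the foot plate: lifting that end past it takes 15 to 22 N. Once the foot is over 8 mm up the nose springs in below and carries it about 11 mm up
- clip_right (a joint): sprung clip in the well's -y end wall; value in m, 0 at rest, grows as it is pushed outward (to 0.006; spring 13 N at rest, 2000 N/m). Its smooth round nose, radius 4 mm, 22 mm wide, axis 7.9 mm above the well floor, reaches about 2 mm over the foot plate: lifting that end past it takes 15 to 22 N. Once the foot is over 8 mm up the nose springs in below and carries it about 11 mm up

How it is judged:
By the outcome, as a careful person would: the job done as asked, in the order asked, and still so for the second after the job is handed in, while the arm keeps its last pose, push and grip.
It also fails if it takes over 40 s, if anything falls off the work surface, if the arm or the gripper's body presses on something with over 40 N, if the wrist force passes 120 N, or if a joint passes its speed limit or range.

## Robot

A 6-joint arm with a two-finger parallel gripper is mounted at the origin on a cart in front of the work surface, level with it; the furniture and walls round the work are solid. World frame = base frame: x ahead of the robot, y to its left, z up, the work surface at z = 0. Lengths are in mm, angles in rad, forces in N, time in s.
With the tool pointing down it reaches from about 300 to 775 mm from the base axis. Payload 14.6 kg.
Tool frame: the origin (TCP) lies on the centre line of the jaws, within the pads' length; the fingertips stand 19 mm ahead of it and the grasp point (between the pads) is the TCP (bot.tip_reach is the distance from the TCP to the fingertips, in mm); z points along the fingers, y is the line along which they close (so a half turn about z gives the same grasp; the last joint's range is limited). The gripper opens to 85 mm and grips with 20 to 120 N. Pads are 22 mm wide; open, the fingers measure 114 mm over their backs; the gripper's body (76 mm by 85 mm) begins 54 mm behind the grasp point. The pads swing forward as they close: fully open they stand 13 mm farther back than shut.
Start: joints at [-1.171, 0.3, 1.521, -0, 1.321, -0.067], TCP at [247.509, -491.151, 250.281] pointing down, gripper open.
Joint ranges: [-3.03, 3.03], [-0.79, 2.21], [0.23, 2.52], [-1.04, 4.18], [0, 3.07], [-2.55, 2.55]. Speed limits (rad/s): [2.22, 2.22, 2.57, 3.14, 3.14, 3.14].

## Interface

Orientations are given as a unit quaternion [w, x, y, z].
In Python, from rig import bot gives the robot as it stands. Calls block until the motion is done:
- bot.move_to(position, orientation): joint-space move of the TCP to a pose.
- bot.servo_line(position, attitude=None, speed=150, until_force=None): straight line of the TCP; attitude=None keeps the orientation; speed is the mean speed in mm/s. With until_force (N) it stops when the force on the tool has changed by that much, and returns True; else False.
- bot.move_joints(angles): joint-space move.
- bot.move_gripper(opening, grip_force=None): finger opening in mm; grip_force is the grip in N (None keeps the last); returns when the fingers have stopped.
- bot.dwell(seconds).
- bot.ik(position, orientation): joint angles nearest the present ones, or None.
- bot.read_state(): the state.
- bot.read_camera(name): name is "scene" or "top" or "wrist"; returns a dict with "image" (384x512x3 uint8, blue, green, red), "depth" (384x512 float32, mm along the optical axis (not along the pixel's ray), 0 where there is no reading), "fovy" (degrees; the focal length in pixels is half the picture's height over the tangent of half this angle, whatever the lens; pixels are square), "cx", "cy" (the principal point, pixels), "eye" and "attitude" of the camera in the world; the wrist camera has in their place "mount" (4x4, takes a point from camera to tool coordinates, whose origin is the TCP and whose axes are the flange's). Camera axes: x right, y down, z forward; pixel columns grow to the right and rows downward; lengths in mm; the calibration is good to about 2 mm. A picture is of the moment at which its call begins: read the wrist's pose just before it.
A pose or a line that the arm cannot do raises bot.MotionError and nothing moves.
- bot.finish_job(): hands the job in; it is judged then, once.
The state is a dict: "clock": time; "joint_positions": joint angles; "qvel": joint speeds; "effort": joint torques, N m; "ee_pos": TCP position; "tool_rot": TCP orientation; "ft_force": force on the tool from outside, world axes, zero at the start; "moment": the same for the moment, N m; "grip_width": finger opening in mm; "grip_force": force on a finger pad.
Only numpy, scipy, OpenCV 4.12 (cv2) and the standard library are available. Lean on these libraries where they do the work, as an engineer would, in place of code of your own. Each camera call takes 0.05 s, during which the arm holds its last target. There are 200 camera calls.

## Working session

There is one attempt and no reset: what is moved stays moved. The work goes in short steps, each a Python script; the robot and the scene stay as the last script left them, time stands still between calls to the robot, and variables do not carry over. Pictures are saved under pics/ and viewed, at most 10 in all, crops included, and the job is handed in when it is done.

```bash
ls; mkdir -p pics
cat > h.py <<'E'
import numpy as np, cv2
from scipy.spatial.transform import Rotation as R
def rot(q):
    q=np.asarray(q,float)
    return q if q.shape==(3,3) else R.from_quat([q[1],q[2],q[3],q[0]]).as_matrix()
def quat(M):
    q=R.from_matrix(M).as_quat(); return [q[3],q[0],q[1],q[2]]
def rays(c,uv):
    f=c["image"].shape[0]/2/np.tan(np.radians(c["fovy"])/2)
    uv=np.atleast_2d(uv).astype(float)
    d=np.c_[(uv[:,0]-c["cx"])/f,(uv[:,1]-c["cy"])/f,np.ones(len(uv))]
    return d
def cloud(c,mask,eye=None,M=None):
    v,u=np.nonzero(mask&(c["depth"]>0))
    d=rays(c,np.c_[u,v])*c["depth"][v,u][:,None]
    M=rot(c["attitude"]) if M is None else M
    return d@M.T+np.array(c["eye"] if eye is None else eye)
def plane(c,uv,z):
    d=rays(c,uv)@rot(c["attitude"]).T; e=np.array(c["eye"])
    return e+d*((z-e[2])/d[:,2])[:,None]
E
python3 - <<'E'
from rig import bot
from h import *
s=bot.read_state();print(s)
ims=[]
for n in("scene","top"):
    c=bot.read_camera(n);print(n,c["eye"],c["attitude"],c["fovy"],c["cx"],c["cy"])
    cv2.imwrite(f"pics/{n}0.png",c["image"])
    hsv=cv2.cvtColor(c["image"],cv2.COLOR_BGR2HSV)
    m=cv2.inRange(hsv,(8,150,120),(22,255,255))>0
    k,l,st,ce=cv2.connectedComponentsWithStats(m.astype(np.uint8))
    for i in range(1,k):
        if st[i,4]>30:
            P=cloud(c,l==i);print(st[i],ce[i],np.median(P,0),np.percentile(P,2,axis=0),np.percentile(P,98,axis=0))
E
```

```text
pics
{'clock': 0.0, 'joint_positions': array([-1.17060457e+00,  3.00480133e-01,  1.52159347e+00, -3.51616165e-06,
        1.32072132e+00, -6.65886182e-02]), 'qvel': array([-2.14568668e-03,  7.45555938e-05, -2.88285549e-04, -8.22332457e-04,
       -1.16868963e-03,  7.52835133e-04]), 'effort': array([ 1.74005068e-03, -5.43502414e+01, -3.61791265e+01, -4.68739790e-05,
        4.01523896e-03, -9.78518301e-06]), 'ee_pos': array([ 247.4235487 , -490.95725349,  249.71110958]), 'tool_rot': array([-5.92510595e-04,  9.72887638e-01,  2.31277501e-01, -1.01485707e-04]), 'ft_force': array([-0.23141879, -0.87432306,  0.18701423]), 'moment': array([-0.03712966,  0.04803578, -0.00713792]), 'grip_force': 0.0, 'grip_width': 85.21145850002524}
scene [-298.86684868  672.1101809   817.11564908] [ 0.20258637 -0.37445333  0.79634647 -0.42962282] 51.60628357227084 260.3485835462179 192.1617107106814
[274 156  17  22 236] [281.48728814 167.19067797] [ 538.56746717 -109.66324166  140.47312505] [ 519.19417401 -306.06535263   -3.60533677] [789.85732704 -80.1814175  184.76185057]
[139 299  30  29 325] [152.473846
[... 312 characters left out ...]
60] [430.4         73.81666667] [ 901.86820692 -570.9465187    62.34527307] [ 894.58770371 -589.35143878   46.8146782 ] [ 924.20802747 -564.08739642   68.99515353]
[396  77   9   9  48] [399.29166667  80.54166667] [ 896.18864036 -489.10492482   32.44442706] [ 890.26410498 -492.61785762   12.25620948] [ 907.34820111 -486.38372659   55.84939435]
[325 136  17  14 101] [332.38613861 143.64356436] [ 682.13867181 -259.79371866   76.13436241] [ 672.13436475 -282.99040311   49.49376265] [ 704.21373052 -250.2587799    86.2314281 ]
[ 76 230  27  32 433] [ 89.0669746  245.88221709] [399.40094868 452.07947411   3.8716664 ] [357.27844623 420.23449773  -4.63014286] [443.47089399 489.77400307  10.29350848]
```

View pics/scene0.png

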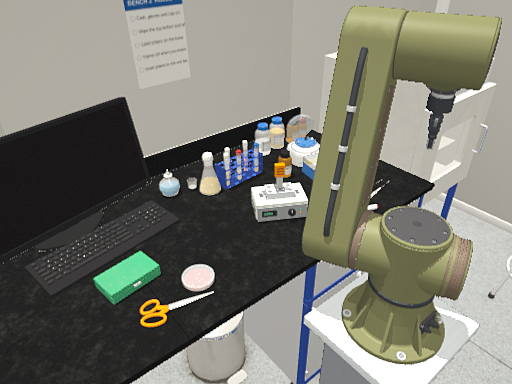

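View pics/top0.png

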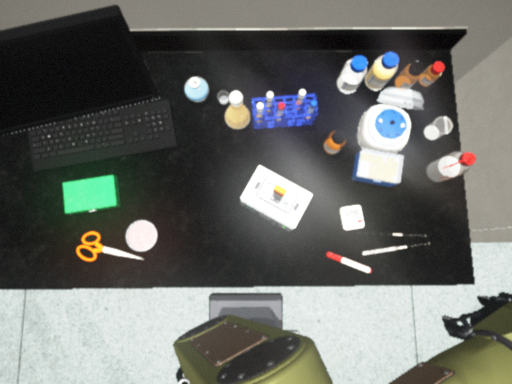

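The scene picture shows the heater at about (279,202) with its orange handle at (280,168). In the top view the heater's corners are near (260,167), (312,200), (293,228) and (241,196), the brown bottle is at (334,143) and the timer at (352,217). Next I'll measure the heater's rectangle and the handle.

Run:
```python
from rig import bot
from h import *
for n,box in(("top",(235,160,320,235)),("scene",(245,150,315,225))):
    c=bot.read_camera(n); im=c["image"]; hsv=cv2.cvtColor(im,cv2.COLOR_BGR2HSV)
    roi=np.zeros(im.shape[:2],bool); roi[box[1]:box[3],box[0]:box[2]]=1
    H,W=roi.shape; u,v=np.meshgrid(np.arange(W),np.arange(H))
    d=rays(c,np.c_[u.ravel(),v.ravel()])*c["depth"].ravel()[:,None]
    P=(d@rot(c["attitude"]).T+c["eye"]).reshape(H,W,3)
    rim=roi&(hsv[...,2]>100)&(abs(P[...,2]-70)<9)&(hsv[...,1]<60)
    if n=="top":
        m=roi&(hsv[...,2]>140)&(hsv[...,1]<60)
        ct=max(cv2.findContours(m.astype(np.uint8),0,2)[0],key=cv2.contourArea)
        q=plane(c,ct[:,0,:],70)
        print("rimcontour",cv2.minAreaRect(q[:,:2].astype(np.float32)))
    p=P[rim]; print(n,"rim z",np.median(p[:,2]),len(p),cv2.minAreaRect(p[:,:2].astype(np.float32)))
    o=roi&(cv2.inRange(hsv,(5,120,90),(25,255,255))>0)
    if n=="scene": o[:, :]&=(P[...,0]<640)
    p=P[o];k=(p[:,2]>125);print("handle",o.sum(),k.sum(),np.median(p[k],0),p[k].min(0),p[k].max(0))
    cv2.imwrite(f"pics/{n}crop.png",cv2.resize(im[box[1]:box[3],box[0]:box[2]],None,fx=7,fy=7))
```

```text
rimcontour ((530.1463623046875, -95.54753112792969), (181.80029296875, 129.48171997070312), 60.19440841674805)
top rim z 68.7232336606877 1735 ((531.823974609375, -97.12004089355469), (175.91436767578125, 115.82173156738281), 60.25995635986328)
handle 18 18 [527.31520501 -94.42639611 182.56812421] [ 521.44941025 -105.22507241  172.60991437] [534.48577396 -83.69658385 184.28497743]
scene rim z 68.8104290906528 838 ((614.7896728515625, -211.0858917236328), (286.0161437988281, 391.0285949707031), 57.65264892578125)
handle 136 133 [527.16712509 -92.21251607 166.03266824] [-298.86684868 -112.55657114  137.83800054] [540.51072769 672.1101809  817.11564908]
```

View pics/topcrop.png

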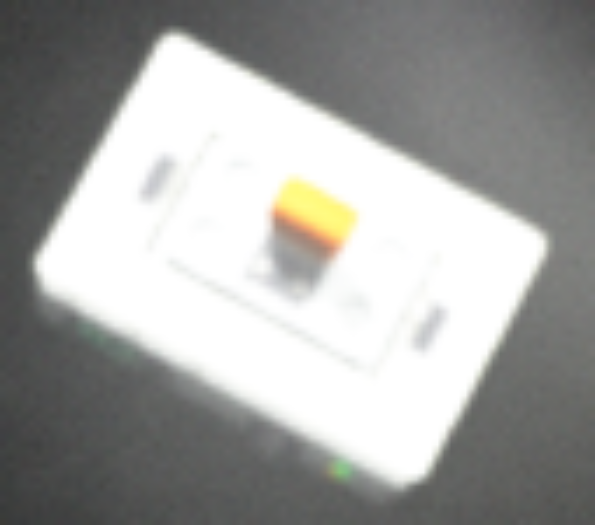

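The crop shows the rim rectangle, with the orange grip's top at about crop (315,212) and the clip slots at (158,180) and (430,328). The block's long axis is about 60° from +x, and the 176x116 size fits. I'll refine this with the wrist camera from above.

```bash
cat >> h.py <<'E'
def down(a,sgn=1,tilt=0.):
    """tool down, tool y along +-block y (block y at angle a); tilt about block x (+: left end up)"""
    by=np.array([np.cos(a),np.sin(a),0]); bx=np.array([np.sin(a),-np.cos(a),0])
    y=sgn*by; z=np.array([0,0,-1.]); M=np.c_[np.cross(y,z),y,z]
    return R.from_rotvec(bx*tilt).as_matrix()@M
E
python3 - <<'E'
from rig import bot
from h import *
a=np.radians(60.2)
best=None
for s in(1,-1):
    j=bot.ik([529,-95,330],quat(down(a,s)));print(s,j)
    if j is not None and (best is None or abs(j[5])<abs(best[1][5])): best=(s,j)
s=best[0]; bot.move_to([529,-95,330],quat(down(a,s)))
st=bot.read_state(); c=bot.read_camera("wrist"); print(st["clock"],st["ee_pos"],st["ft_force"],c["mount"])
cv2.imwrite("pics/w0.png",c["image"])
T=rot(st["tool_rot"]); m=np.array(c["mount"]); M=T@m[:3,:3]; e=st["ee_pos"]+T@m[:3,3]
im=c["image"];hsv=cv2.cvtColor(im,cv2.COLOR_BGR2HSV)
o=cv2.inRange(hsv,(5,120,90),(25,255,255))>0
p=cloud(c,o,e,M);k=(p[:,2]>125)&(p[:,2]<200);p=p[k]
t=p[p[:,2]>np.percentile(p[:,2],90)-6]
print(o.sum(),np.median(t[:,2]),cv2.minAreaRect(t[:,:2].astype(np.float32)),t.mean(0))
p=cloud(c,hsv[...,1]<60,e,M);p=p[abs(p[:,2]-70)<6]
print("rim",np.median(p[:,2]),cv2.minAreaRect(p[:,:2].astype(np.float32)))
p=cloud(c,c["depth"]>0,e,M);p=p[abs(p[:,2]-92)<6]
print("block top",np.median(p[:,2]),cv2.minAreaRect(p[:,:2].astype(np.float32)))
E
```

```text
1 [-2.45840591e-01  2.23118821e-01  1.43344814e+00 -4.44089210e-16
  1.48502569e+00 -1.29652880e+00]
-1 [-2.45840591e-01  2.23118821e-01  1.43344814e+00 -4.44089210e-16
  1.48502569e+00  1.84506385e+00]
1.9917 [528.86545396 -95.6940005  329.82710972] [-0.80361243  0.73968146  0.19629716] [[-6.93268099e-04 -9.44813655e-01 -3.27607503e-01  8.45790878e+01]
 [ 9.99999742e-01 -7.16490740e-04 -4.98086444e-05  5.88121872e-01]
 [-1.87667855e-04 -3.27607453e-01  9.44813908e-01 -1.24561165e+02]
 [ 0.00000000e+00  0.00000000e+00  0.00000000e+00  1.00000000e+00]]
1127 186.29334208340742 ((532.2944946289062, -96.14675903320312), (32.08315658569336, 14.689840316772461), 60.11094284057617) [531.81972356 -95.90953891 186.06483182]
rim 70.758940237639 ((641.28564453125, -216.9405517578125), (374.1561279296875, 471.3514709472656), 7.727194786071777)
block top 92.86161317668146 ((671.5743408203125, -146.0613555908203), (339.2542724609375, 276.9649963378906), 17.074060440063477)
```

View pics/w0.png

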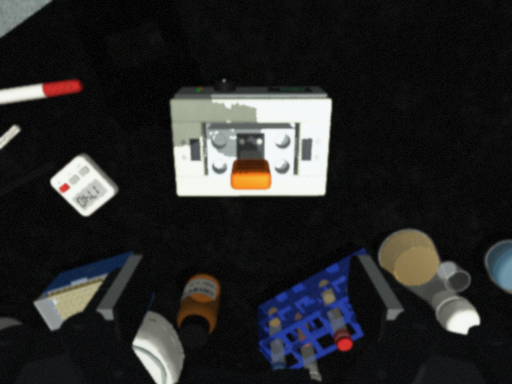

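Measured values agree: the grip's top is 32x15 mm at (532.0,-96.1), z 186, axis 60.1°, which matches the heater centre. Grasp next, with the jaws closing along the block's y.

Run:
```python
from rig import bot
from h import *
a=np.radians(60.15); q=quat(down(a))
bot.move_gripper(60)
bot.servo_line([532.1,-96.3,240],q,speed=150)
print(bot.servo_line([532.1,-96.3,163],q,speed=80,until_force=8))
bot.move_gripper(20,grip_force=110)
s=bot.read_state();print({k:np.round(s[k],2) for k in("clock","ee_pos","ft_force","moment","grip_width","grip_force")})
np.save("g.npy",np.r_[s["ee_pos"],s["tool_rot"]])
c=bot.read_camera("wrist");cv2.imwrite("pics/w1.png",c["image"])
```

```text
False
{'clock': np.float64(4.63), 'ee_pos': array([532.22, -96.51, 163.61]), 'ft_force': array([-2.63, -1.65,  4.7 ]), 'moment': array([-0.  ,  0.34,  0.07]), 'grip_width': np.float64(32.62), 'grip_force': np.float64(109.17)}
```

View pics/w1.png

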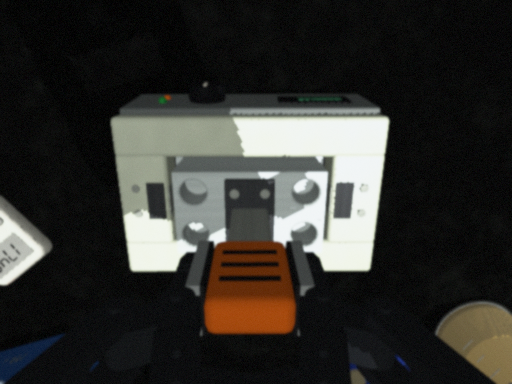

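The grip is held squarely between both pads: orange at (250,287), pads at (200,270) and (300,270), width 32.6 mm. First rock: tip the left end up about the right foot edge.

```bash
cat >> h.py <<'E'
A=np.radians(60.15); BY=np.array([np.cos(A),np.sin(A),0]); BX=np.array([np.sin(A),-np.cos(A),0])
C0=np.array([532.1,-96.3,163.])  # commanded grasp TCP (seated)
U=C0-[0,0,117.]                  # underside centre, seated
def pose(side,th,lift=0.,sh=0.):
    """side +1: pivot about left edge, -1: right; edge lifted by lift, shifted sh along y"""
    p=U+side*52*BY
    return p+R.from_rotvec(BX*th).as_matrix()@(C0-p)+[0,0,lift]+sh*BY, quat(down(A,1,th))
def rep(bot):
    s=bot.read_state(); Rm=rot(s["tool_rot"])@down(A).T; th=R.from_matrix(Rm).as_rotvec()@BX
    u=s["ee_pos"]+Rm@(U-C0); e=Rm@BY*52
    print("t%.2f th%.3f left z%.1f right z%.1f  dy%.1f"%(s["clock"],th,(u+e)[2]-46,(u-e)[2]-46,(u-U)@BY),
      "F",np.round(s["ft_force"],1),"M",np.round(s["moment"],2),"w%.1f g%.0f"%(s["grip_width"],s["grip_force"]))
E
python3 - <<'E'
from rig import bot
from h import *
rep(bot)
for th in(.04,.08,.12,.15):
    bot.servo_line(*pose(-1,th),speed=25); rep(bot)
bot.dwell(.3); rep(bot)
c=bot.read_camera("wrist");cv2.imwrite("pics/w2.png",c["image"])
c=bot.read_camera("scene");cv2.imwrite("pics/s2.png",cv2.resize(c["image"][140:230,235:325],None,fx=6,fy=6))
E
```

```text
t4.68 th0.000 left z0.6 right z0.6  dy-0.1 F [-2.  -1.7  7. ] M [0.02 0.39 0.08] w32.9 g109
t5.04 th0.039 left z4.2 right z0.2  dy-0.9 F [-4.1 -4.6  3.7] M [-1.68  0.96  0.08] w32.9 g110
t5.40 th0.079 left z8.4 right z0.2  dy-1.0 F [-4.8 -6.4  4.1] M [-1.83  1.1   0.02] w32.8 g111
t5.76 th0.120 left z12.6 right z0.2  dy-0.7 F [-1.7 -3.3  4.9] M [-1.35  0.84  0.02] w32.9 g110
t6.06 th0.150 left z15.8 right z0.2  dy-0.5 F [-2.1 -3.   4.7] M [-1.    0.58  0.02] w32.8 g111
t6.36 th0.149 left z15.7 right z0.2  dy-0.5 F [-2.5 -3.6  4.7] M [-1.11  0.73 -0.03] w32.7 g111
```

View pics/w2.png

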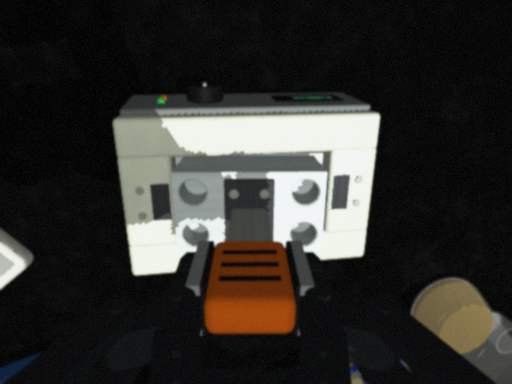

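View pics/s2.png

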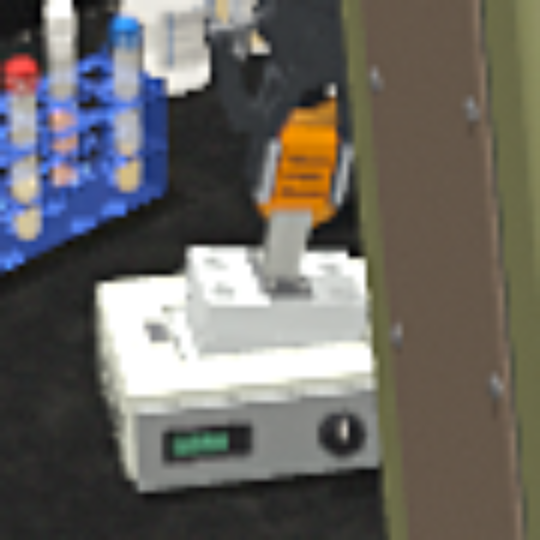

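The left end is free: its foot is at 15.7 mm, the right end is still seated at 0.2 mm, and the handle has not turned in the pads (same place in the wrist view, heater tilted). The scene crop shows the block leaning with its left side raised. Now rock the other way about the left edge.

Run:
```python
from rig import bot
from h import *
bot.servo_line(*pose(-1,.12),speed=25); rep(bot)
for th in(.08,.04,0,-.04,-.08,-.12,-.14):
    bot.servo_line(*pose(1,th,12.5,-.5),speed=25); rep(bot)
bot.dwell(.4); rep(bot)
c=bot.read_camera("wrist");cv2.imwrite("pics/w3.png",c["image"])
c=bot.read_camera("scene");cv2.imwrite("pics/s3.png",cv2.resize(c["image"][140:230,235:325],None,fx=6,fy=6))
```

```text
t6.76 th0.120 left z12.6 right z0.2  dy-0.1 F [-2.8 -3.8  5.4] M [-1.27  0.71 -0.06] w32.5 g111
t7.12 th0.082 left z12.1 right z3.6  dy1.0 F [ 4.2  7.1 -8.1] M [ 2.06 -1.09  0.02] w32.8 g112
t7.48 th0.043 left z12.9 right z8.4  dy1.4 F [ 3.1  9.5 -0.7] M [ 2.41 -0.91 -0.04] w33.0 g113
t7.84 th0.001 left z12.2 right z12.2  dy-0.5 F [ 0.4  0.5 -4.5] M [ 0.01 -0.01  0.03] w33.1 g112
t8.20 th-0.039 left z12.4 right z16.5  dy-0.4 F [-0.4  0.5 -4.2] M [ 0.09 -0.07  0.05] w33.0 g112
t8.56 th-0.079 left z12.4 right z20.7  dy-0.1 F [-0.4 -0.2 -4.3] M [ 0.12 -0.04  0.01] w32.8 g112
t8.92 th-0.119 left z12.4 right z24.8  dy0.1 F [ 0.4 -0.7 -4.3] M [ 0.18 -0.12 -0.06] w32.6 g112
t9.17 th-0.140 left z12.4 right z26.9  dy0.2 F [-0.8  0.3 -4.2] M [ 0.17 -0.14  0.03] w32.7 g112
t9.57 th-0.140 left z12.5 right z27.0  dy-0.0 F [ 0.8 -0.4 -4. ] M [ 0.19 -0.04  0.04] w32.5 g112
```

View pics/w3.png

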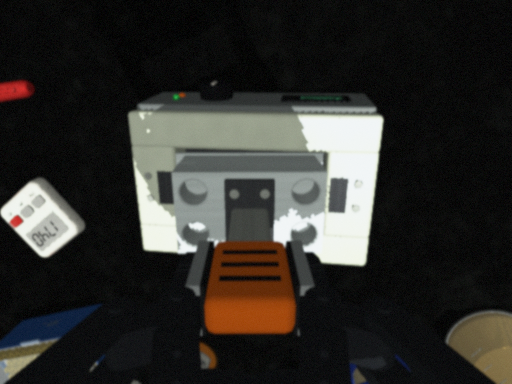

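View pics/s3.png

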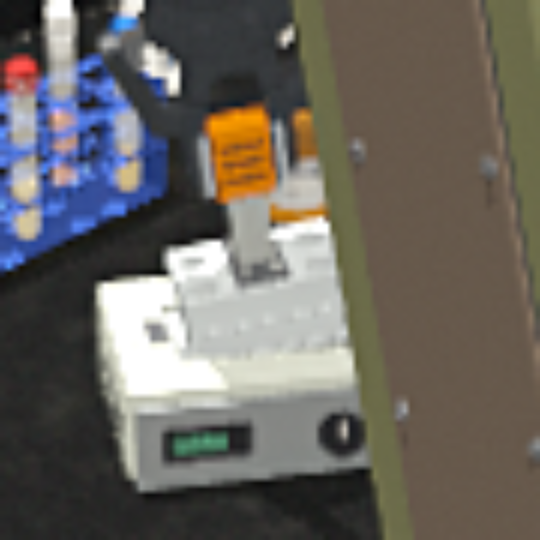

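Both ends are free (right 27 mm, left 12.5 mm, only the 4.2 N weight hanging). The wrist view shows the handle unmoved in the pads and the heater tilted the other way. Now lift, level and check.

Run:
```python
from rig import bot
from h import *
for th,l,v in((-.13,20,40),(-.05,32,50),(0,45,50),(0,59,50)):
    bot.servo_line(*pose(1,th,l,0),speed=v); rep(bot)
bot.dwell(1); rep(bot)
c=bot.read_camera("wrist");d=bot.read_camera("top")
cv2.imwrite("pics/f.png",np.hstack([c["image"][:,60:450],d["image"][100:300,120:440].repeat(1,0)[:, :].copy() if 0 else cv2.resize(d["image"][110:290,120:400],(410,384))]))
# level check: fit plane to block top (grey) seen from the wrist
s=bot.read_state();T=rot(s["tool_rot"]);m=np.array(c["mount"]);M=T@m[:3,:3];e=s["ee_pos"]+T@m[:3,3]
p=cloud(c,c["depth"]>0,e,M);q=(p-C0)*[1,1,0]
k=(abs(p[:,2]-151)<7)&(abs(q@BY)<44)&(abs(q@BX)<25);p=p[k];q=q[k]
print(k.sum(),np.linalg.lstsq(np.c_[q@BX,q@BY,np.ones(len(p))],p[:,2],rcond=None)[0])
```

```text
t10.00 th-0.130 left z20.4 right z33.9  dy0.4 F [ 0.4 -0.6 -3.9] M [ 0.16 -0.09 -0.03] w32.4 g112
t10.41 th-0.051 left z31.9 right z37.3  dy-0.3 F [-0.   0.1 -3.9] M [ 0.09 -0.03  0.01] w32.8 g112
t10.80 th-0.001 left z44.8 right z44.9  dy-0.1 F [-0.7 -0.3 -4.5] M [-0.02  0.06  0.03] w32.6 g112
t11.23 th0.000 left z59.2 right z59.2  dy0.1 F [-0.2  0.  -4.3] M [ 0.01  0.05 -0.06] w32.8 g112
t12.23 th0.000 left z59.0 right z59.0  dy0.0 F [-0.7 -0.6 -4.3] M [-0.    0.07 -0.01] w32.8 g112
7211 [-4.13090375e-02 -1.76749431e-03  1.51608640e+02]
```

View pics/f.png

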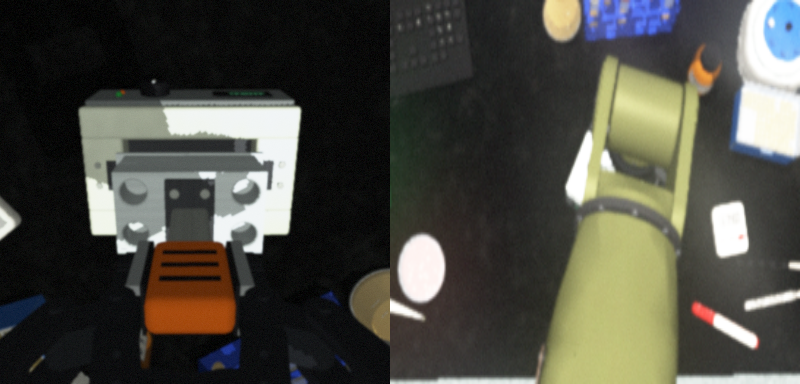

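The block hangs clear, level along its length, with the bystanders where they were (bottle, timer, marker and dish all visible). The fit shows a 0.04 slope across x. I'll compare it with the rim, which is level, to see whether that is camera bias.

Run:
```python
from rig import bot
from h import *
c=bot.read_camera("wrist")
s=bot.read_state();T=rot(s["tool_rot"]);m=np.array(c["mount"]);M=T@m[:3,:3];e=s["ee_pos"]+T@m[:3,3]
p=cloud(c,c["depth"]>0,e,M);q=(p-C0)*[1,1,0];x,y=q@BX,q@BY
for n,k in(("rim",(abs(p[:,2]-70)<6)&(abs(y)<85)&(abs(x)<54)),("block",(abs(p[:,2]-151)<5)&(abs(y)<44)&(abs(x)<25)&((abs(y)>25)))):
    print(n,k.sum(),np.linalg.lstsq(np.c_[x[k],y[k],np.ones(k.sum())],p[k,2],rcond=None)[0],x[k].min(),x[k].max())
rep(bot)
```

```text
rim 11622 [1.37756404e-03 2.26675856e-04 7.08103887e+01] -53.99302110287027 53.967651204557434
block 2757 [-1.39906471e-02 -1.96865425e-03  1.50820631e+02] -24.989262454419862 24.993117084458003
t12.38 th-0.000 left z59.0 right z59.0  dy-0.0 F [ 0.1 -0.1 -3. ] M [-0.01  0.04  0.02] w32.6 g112
```

Without the brackets and stem, the top is within about 0.015 rad of level. I'm handing it in.

```bash
python3 -c "
from rig import bot
print(bot.finish_job())"
```

```text
the job is handed in; nothing more can be done
None
```

I rocked the block free, left end first and then the right, and handed the job in with it held still and level about 35 mm above the well's rim, with no sign of anything around it having moved.

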